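Run the specimen cup into the reader through the L-shaped gate

TASK

Load the red-lidded specimen cup into the reader without grasping anything: with the fingertips or the outside of the fingers, push the red square knob along the long leg of its L-shaped slot to the corner, then push it sideways into the short leg until it is fully home at the green mark. Do not pinch the knob, let the cup ride upright in its holder without touching it, and leave the bottles and the jar where they stand. Finish with the hand clear of everything.

Things in the scene. Friction and masses are not known exactly. Their poses are not given: they have to be found in the camera images.
- loader: Fixed cup loader: grey base plate (x -70..212, y -42..122 mm) with a white slotted cover (x -62..62, y -28..66, top z 34 mm) and a grey reader block with a lens (x 138..212, y 77..120, up to z 94 mm), all in its own frame. Origin: on the bench under the middle of the slot's long leg; x along that leg towards the corner, y (left) along the short leg from the corner to its end, z up. Cannot move.
- corner (a point): Point on the cover's top face at the corner of the L, where the pin's axis stands when the first push is done (loader x 40, y 0, z 34 mm). The slot is 18 mm wide. From its start (loader x -40, y 0) the knob's axis travels 80 mm along loader x to here, then 40 mm along loader y to slot_end.
- slot_end (a point): Point on the cover's top face where the pin's axis stands when fully home in the short leg (loader x 40, y 40, z 34 mm). A green mark on the cover lies just beyond it.
- knob (a point): Centre of the red knob, 55 mm above the bench: a 26 mm cube (z 42 to 68 mm, black cap to 69.5 mm), 8 mm clear of the cover, sides parallel to loader x and y. It sits on a 14 mm steel pin with 2 mm play to each side in the slot and is fixed to the carriage under the cover; it cannot turn or lift. The carriage slides stiffly (about 2 N, a little more with speed) and stays where it is left.
- along (a joint): Travel of the knob and carriage along the long leg (loader x), in m: 0 at the start, 0.080 at the corner (about 0.082 when hard against the slot's end).
- across (a joint): Travel of the knob and carriage along the short leg (loader y), in m: 0 in the long leg, 0.040 fully home (about 0.042 when hard against the slot's end). The slot lets it grow only when joint along is about 0.078 or more.
- knob_near: The knob's side that faces loader -x (pushed for the first leg). Origin in the side plate, 11 mm from the knob's axis, 55 mm above the bench.
- knob_far: The knob's side that faces loader +x, likewise.
- knob_left: The knob's side that faces loader +y, likewise.
- knob_right: The knob's side that faces loader -y (pushed for the second leg), likewise.
- cup: Loose specimen cup, clear with a red screw lid, 50 mm across the lid, 59 mm high, about 60 g. Origin at the centre of its underside, z up its axis. It stands, top 86 mm above the bench, in a round holder on the carriage, 135 mm ahead of the knob (loader +x), and rides with it.
- seat (a point): Centre of the holder's floor on the carriage, 27 mm above the bench, 135 mm from the knob in loader +x; the holder's rim is 57 mm across and 11 mm high.
- blue_bottle: Loose white reagent bottle with a blue cap, 44 mm across, 98 mm high, a bystander; origin at the centre of its underside.
- violet_bottle: Loose white reagent bottle with a violet cap, 44 mm across, 98 mm high, a bystander; origin at the centre of its underside.
- jar: Loose clear staining jar with violet content, 56 mm across, 90 mm high, a bystander; origin at the centre of its underside.

How it is judged:
By the outcome, as a careful person would: the job done as asked, in the order asked, and still so for the second after the job is handed in, with the robot touching nothing.
It also fails if it takes over 40 s, if anything falls off the work surface, if the arm or the gripper's body presses on something with over 40 N, if the wrist force passes 120 N, or if a joint passes its speed limit or range.

ROBOT

A 6-joint arm with a two-finger parallel gripper is mounted at the origin on the work surface; the furniture and walls round the work are solid. World frame = base frame: x ahead of the robot, y to its left, z up, the work surface at z = 0. Lengths are in m, angles in degrees, forces in N, time in s.
With the tool pointing down it reaches from about 0.325 to 0.85 m from the base axis. Payload 15.5 kg.
Tool frame: the origin (TCP) lies at the very end of the fingers, on their centre line; the grasp point (between the pads) lies arm.grip_depth behind it (arm.grip_depth is the distance from the TCP to the grasp point, in m); z points along the fingers, y is the line along which they close (so a half turn about z gives the same grasp; the last joint's range is limited). The gripper opens to 91 mm and grips with 3 to 60 N. Pads are 32 mm wide; open, the fingers measure 118 mm over their backs; the gripper's body (76 mm by 178 mm) begins 60 mm behind the grasp point.
Start: joints at [58.184, 28.281, 77.091, -0, 74.628, -5.472], TCP at [0.277, 0.56, 0.214] pointing down, gripper open.
Joint ranges: [-166.48, 166.48], [-47.26, 123.95], [12.59, 153.08], [-70.14, 250.14], [6.76, 159.57], [-176.63, 176.63]. Speed limits (degrees/s): [108.29, 108.29, 147.25, 172.46, 172.46, 172.46].

INTERFACE

Orientations are given as a 3x3 rotation matrix whose columns are the frame's x, y, z axes.
In Python, from rig import arm gives the robot as it stands. Calls block until the motion is done:
- arm.move_to(position, orientation): joint-space move of the TCP to a pose.
- arm.move_l(position, orientation=None, feed=0.15): straight line of the TCP; orientation=None keeps the orientation; feed is the mean speed in m/s.
- arm.move_joints(angles): joint-space move.
- arm.grip(opening): finger opening in m; the grip force is fixed at half the most; returns when the fingers have stopped.
- arm.sleep(seconds).
- arm.solve_ik(position, orientation): joint angles nearest the present ones, or None.
- arm.snapshot(name): name is "scene" or "top"; returns the picture (480x640x3 uint8, red, green, blue); there is no depth.
- arm.get_calibration(name): a dict with "intrinsics" (3x3 intrinsics, pixels), "cam_to_world" (4x4, takes a point from camera to world coordinates). Camera axes: x right, y down, z forward; pixel columns grow to the right and rows downward; lengths in m; the calibration is good to about 2 mm. A picture is of the moment at which its call begins. get_calibration takes no time and is no camera call.
A pose or a line that the arm cannot do raises arm.Unreachable and nothing moves.
- arm.sign_off(): hands the job in; it is judged then, once.
Readings, each from a call of its own:
- arm.current_t(): time.
- arm.current_joint_positions(): joint angles.
- arm.current_dq(): joint speeds.
- arm.current_tau(): joint torques, N m.
- arm.current_ee_pos(): TCP position.
- arm.current_tool_rot(): TCP orientation.
- arm.current_force(): force on the tool from outside, world axes, zero at the start.
- arm.current_torque(): the same for the moment, N m.
- arm.current_width(): finger opening in m.
- arm.current_grasp_force(): force on a finger pad.
Only numpy, scipy, OpenCV 4.12 (cv2) and the standard library are available. Lean on these libraries where they do the work, as an engineer would, in place of code of your own. Each camera call takes 0.05 s, during which the arm holds its last target. There are 200 camera calls.

## Working session

There is one attempt and no reset: what is moved stays moved. The work goes in short steps, each a Python script; the robot and the scene stay as the last script left them, time stands still between calls to the robot, and variables do not carry over. Pictures are saved under pics/ and viewed, at most 10 in all, crops included, and the job is handed in when it is done.

```bash
mkdir -p pics
python3 - <<'E'
from rig import arm
import cv2,numpy as np
for n in("scene","top"):
    cv2.imwrite(f"pics/{n}0.png",arm.snapshot(n)[:,:,::-1]); c=arm.get_calibration(n); print(n,c["intrinsics"],np.round(c["cam_to_world"],4))
print(arm.grip_depth,arm.current_tool_rot(),arm.current_t())
E
```

```text
scene [[434.35672367   0.         320.30091749]
 [  0.         434.35672367 238.25222908]
 [  0.           0.           1.        ]] [[ 0.645  -0.371   0.668  -0.1022]
 [-0.7637 -0.3431  0.5468 -0.5664]
 [ 0.0263 -0.8629 -0.5047  0.5448]
 [ 0.      0.      0.      1.    ]]
top [[477.05303663   0.         319.98535383]
 [  0.         477.05303663 233.03955454]
 [  0.           0.           1.        ]] [[ 0.0529 -0.9749  0.2164  0.3236]
 [-0.9986 -0.0528  0.0065 -0.0049]
 [ 0.005  -0.2164 -0.9763  1.0273]
 [ 0.      0.      0.      1.    ]]
0.0188 [[-8.96133549e-01  4.43784076e-01 -5.97000681e-04]
 [ 4.43784461e-01  8.96133078e-01 -9.26521367e-04]
 [ 1.23816629e-04 -1.09522651e-03 -9.99999393e-01]] 0.1
```

View pics/top0.png

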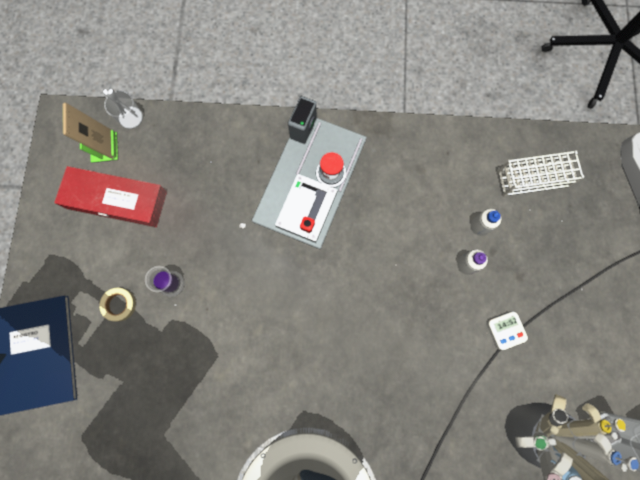

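View pics/scene0.png

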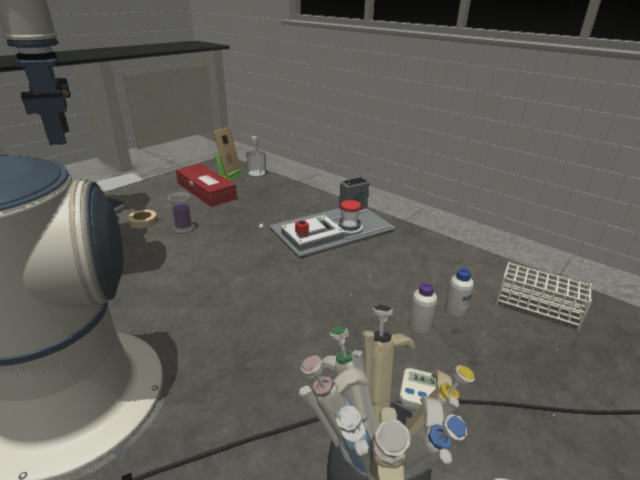

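The top view shows the loader with its knob at about (307,224), its cup at (331,165) and its reader at (303,120). The bottles and the jar are all well away from it. I'll enlarge the loader.

Run:
```python
import cv2
a=cv2.imread("pics/top0.png")[105:255,245:375]
cv2.imwrite("pics/crop0.png",cv2.resize(a,None,fx=4,fy=4,interpolation=cv2.INTER_CUBIC))
```

```text
(no output)
```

View pics/crop0.png

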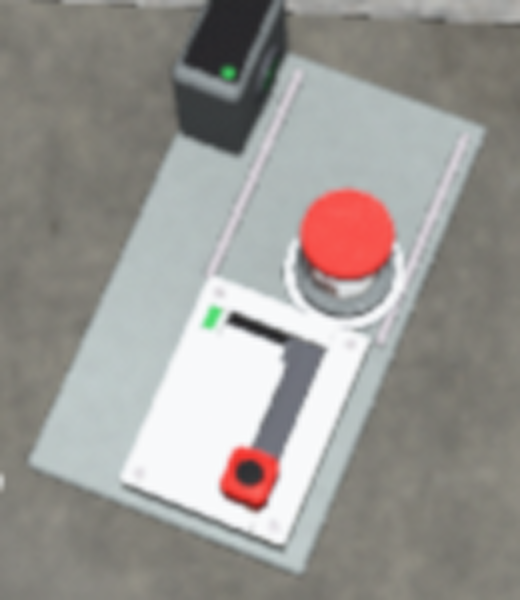

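The crop shows the cover's corners at (122,483), (286,548), (212,277) and (372,345), the knob cap at (249,472) and the lid centre at (348,232). The plate's corners are at (30,462), (301,572) and (484,130). Next I fit the loader's pose to these points.

Run:
```python
from rig import arm
import numpy as np
from scipy.optimize import least_squares
c=arm.get_calibration("top");K=c["intrinsics"];T=np.linalg.inv(c["cam_to_world"])
P=np.array([[-62,66,34],[-62,-28,34],[62,66,34],[62,-28,34],[-40,0,69.5],[95,0,86],[-70,122,-1],[-70,-42,-1],[212,-42,-1]])/1e3
u=np.array([[122,483],[286,548],[212,277],[372,345],[249,472],[348,232],[30,462],[301,572],[484,130]])
px=(u+.5)/4-.5+[245,105]
def W(p):
    x,y,a=p[:3];q=P.copy();q[q[:,2]<0,2]=p[3]
    R=np.array([[np.cos(a),-np.sin(a),0],[np.sin(a),np.cos(a),0],[0,0,1]]);return q@R.T+[x,y,0]
def f(p):
    q=W(p)@T[:3,:3].T+T[:3,3];q=q@K.T;return (q[:,:2]/q[:,2:]-px).ravel()
r=least_squares(f,[.55,0,-.4,.006],x_scale=[.1,.1,1,.01]);p=r.x
print(p,np.degrees(p[2]));print(f(p).reshape(-1,2).round(2))
a=p[2];R=np.array([[np.cos(a),-np.sin(a)],[np.sin(a),np.cos(a)]])
for l in([-40,0],[40,0],[40,40],[95,0]):print(l,R@np.array(l)/1e3+p[:2])
np.save("pose.npy",p[:3])
```

```text
[ 0.59351783  0.01604017 -0.33375237  0.01113384] -19.12260227780611
[[-0.06 -0.57]
 [-0.4  -0.55]
 [-0.15  0.01]
 [-0.32 -1.46]
 [ 0.27  0.33]
 [ 0.08  0.34]
 [-1.07  1.  ]
 [ 0.47  1.31]
 [ 1.24 -0.54]]
[-40, 0] [0.55572504 0.0291438 ]
[40, 0] [0.63131062 0.00293655]
[40, 40] [0.64441425 0.04072934]
[95, 0] [ 0.68327571 -0.01508094]
```

```bash
cat > h.py <<'E'
from rig import arm
import numpy as np, cv2
p=np.load("pose.npy");ca,sa=np.cos(p[2]),np.sin(p[2])
R2=np.array([[ca,-sa],[sa,ca]])
def L(x,y,z): return np.r_[R2@np.array([x,y])/1e3+p[:2],z/1e3]
def F(): return R2.T@np.array(arm.current_force())[:2]   # in loader axes
def at(): return R2.T@(np.array(arm.current_ee_pos())[:2]-p[:2])*1e3
def ori(s): y=s*np.r_[R2[:,0],0];z=np.array([0,0,-1.]);return np.c_[np.cross(y,z),y,z]
def push(x,y,d,end,lim=7,step=1.5):
    """advance in small steps along loader axis d until a stop is felt"""
    q=np.array([x,y],float)
    while q[d]<end:
        q[d]+=step; arm.move_l(L(*q,46),feed=.03); f=F(); print(q.round(1),at().round(1),f.round(1))
        if -f[d]>lim: break
    return q
E
python3 - <<'E'
from h import *
arm.grip(0.0)
c=[(abs(j[5]),s) for s in(1,-1) if (j:=arm.solve_ik(L(-85,0,150),ori(s))) is not None];print(c)
s=min(c)[1];open("s","w").write(str(s))
arm.move_to(L(-85,0,150),ori(s));arm.move_l(L(-85,0,46),feed=.15)
print(arm.current_t(),arm.current_width(),F())
arm.move_l(L(-72,0,46),feed=.06);print(F())
arm.move_l(L(-40,0,46),feed=.05);print(at(),F(),arm.current_t())
cv2.imwrite("pics/top1.png",cv2.resize(arm.snapshot("top")[105:255,245:375,::-1],None,fx=4,fy=4))
E
```

```text
[(np.float64(17.365605479880628), 1), (np.float64(162.63439452011937), -1)]
4.3583 5.66777899708654e-05 [-1.00553068 -0.11309375]
[-0.15862874 -0.09629002]
[-3.99167980e+01  2.45691127e-02] [ 0.30785063 -0.36892194] 5.5167
```

View pics/top1.png

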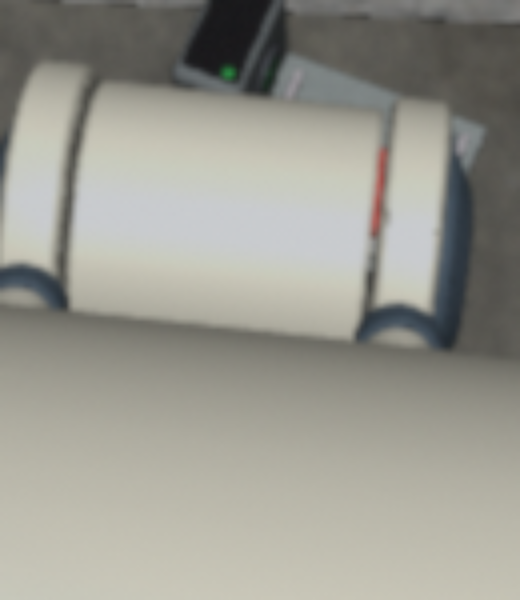

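The arm hides the loader from the top camera. I'll carry on by force and check with the scene camera.

Run:
```python
from h import *
arm.move_l(L(8,0,46),feed=.05);print(at(),F())
q=push(8,0,0,21,step=1.5)
np.save("q1.npy",q);print(arm.current_t())
cv2.imwrite("pics/sc1.png",cv2.resize(arm.snapshot("scene")[150:270,250:410,::-1],None,fx=4,fy=4))
```

```text
[ 7.95890434 -0.01280279] [0.13543015 0.01803005]
[9.5 0. ] [ 9.4 -0. ] [-0.7  0.4]
[11.  0.] [11. -0.] [-0.7 -0.3]
[12.5  0. ] [12.7 -0. ] [-0.8  0.2]
[14.  0.] [14.2  0. ] [-0.8  0.3]
[15.5  0. ] [15.7 -0. ] [-0.7  0.1]
[17.  0.] [16.9 -0. ] [-3.2 -0.5]
[18.5  0. ] [17.2 -0. ] [-8.8  0.8]
8.425
```

View pics/sc1.png

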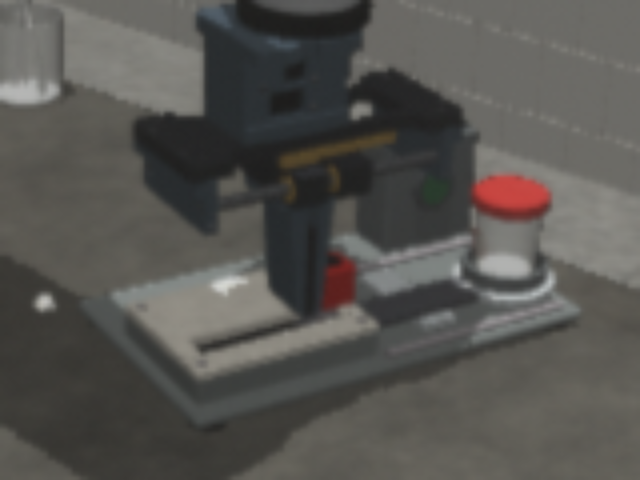

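The stop was felt at about 1.5 mm beyond my estimate. In the picture the knob (crop 340,280) is at the corner, and the cup is upright in its holder. Next I go around to the knob's right side and push it across.

Run:
```python
from h import *
arm.move_l(L(2,0,46),feed=.08);arm.move_l(L(2,-48,46),feed=.12);arm.move_l(L(42.5,-48,46),feed=.12);print(F())
arm.move_l(L(42.5,-32,46),feed=.08);print(F())
arm.move_l(L(42.5,6,46),feed=.04);print(at(),F())
q=push(42.5,6,1,20,step=1.5);print(arm.current_t())
if arm.current_t()<30:
    arm.move_l(L(42.5,q[1]-30,46),feed=.08);arm.move_l(L(42.5,q[1]-40,150),feed=.15)
    arm.move_to(L(-130,-150,180),ori(1));print(arm.current_t(),F())
    for n in("top","scene"):
        im=arm.snapshot(n)[:,:,::-1]; im=im[105:255,245:375] if n=="top" else im[150:270,250:410]
        cv2.imwrite(f"pics/{n}2.png",cv2.resize(im,None,fx=4,fy=4,interpolation=cv2.INTER_CUBIC))
```

```text
[-0.07140501  0.21542739]
[-0.87295493  0.31689571]
[42.54783993  6.06645763] [-0.73313585  0.03518233]
[42.5  7.5] [42.6  7.5] [-0.4 -1.4]
[42.5  9. ] [42.6  9. ] [ 0.6 -1.3]
[42.5 10.5] [42.5 10.6] [ 0.7 -0.4]
[42.5 12. ] [42.5 11.6] [ 1.1 -6.4]
[42.5 13.5] [42.5 12. ] [  1.4 -14.8]
12.575
14.8167 [-0.11163168 -0.06162884]
```

View pics/top2.png

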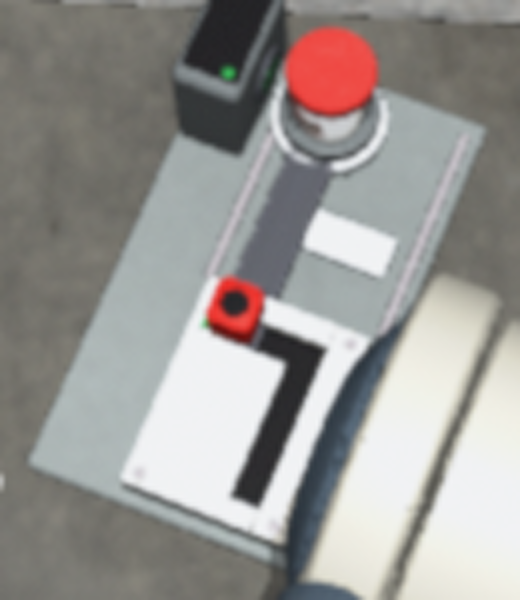

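View pics/scene2.png

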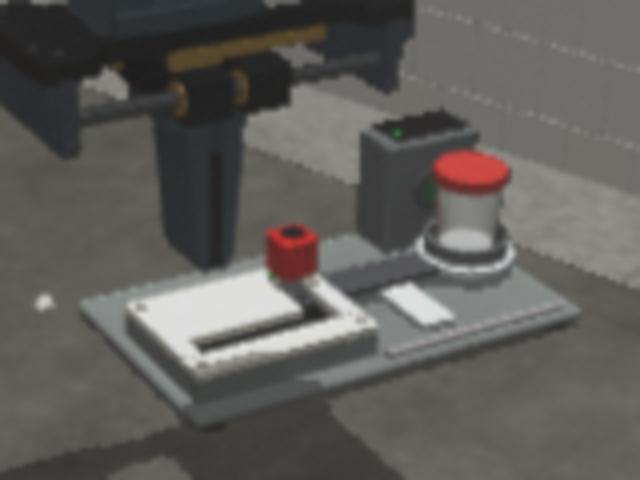

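The knob is home at the green mark (top crop 235,305). The cup stands upright in front of the reader's lens, and the hand is well clear.

```bash
python3 -c "
from rig import arm
print(arm.sign_off())"
```

```text
the job is handed in; nothing more can be done
None
```

The job is handed in: I pushed the knob along the slot to the corner, then across until it was hard against the stop at the green mark, with the cup upright at the reader and the hand clear of everything (about 15 s used).

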